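# Turn one leaf of the button sample book

## Task

A customer wants to see the big coat buttons, which are on the next page of the button sample book on the counter. Push the steel keeper fully off the left-hand page, turn the top right-hand leaf (the one with rows of small shirt buttons) by its tab over the rings until it lies flat on the left-hand side, and push the keeper back to where it was, now over this leaf, so that it is held. Do it all by pushing gently with the fingertips, without gripping or picking up anything, turn only that one leaf, and leave the things standing round the book where they are.

Things in the scene. Friction and masses are not known exactly. Their poses are not given: they have to be found in the camera images.
- sample_book: Open button sample book on a low wooden stand, fixed. Origin on the counter under the middle of the rings; own x along the ring spine, away from the robot, y left, z up. Board x -105 to 70, y -90 to 90 mm, top 33 mm up; the keeper's ledge is at its -x end. Stiff 4 mm leaves lie both sides, x -70 to 70 mm, outer edges 105 mm from the ring axis, overhanging the stand by 15 mm.
- ring_axis (a point): Middle of the ring axis (the hinge line of all leaves, along the book's x), 46 mm above the counter; axes as sample_book. Three steel rings at book x -46, 0 and 46 mm reach 61 mm above the counter.
- leaf (a joint): Angle of the leaf to turn, top on the right, with four rows of small buttons (about 0.11 kg, turns freely on the ring axis, lightly damped, falls to the side it leans to): 0 flat on the right (book -y), 1.57 upright, 3.14 flat on the left (book +y). Lying on either side its 4 mm board is centred 46 mm above the counter.
- leaf_tab (a point): Middle of the outer edge of that leaf's tab, 125 mm from the ring axis at book x = 0. The tab is 40 mm wide, sticks out 20 mm past the leaf edge and 35 mm past the stand, and has nothing under it down to the counter (44 mm), so a tilted finger can get below it and push it up. Axes turn with the leaf; at the start they are the book's.
- next_leaf (a joint): Angle of the leaf below it on the right, with six large coat buttons; the same shape and 6.5 mm lower, its tab at book x = +48 mm. 0 flat on the right. Must stay lying.
- turned_leaf (a joint): Angle of the blank leaf that already lies on the left, 6.5 mm below ring axis height, its tab at book x = -48 mm. 0 flat on the left, growing as it rises. Must stay lying.
- keeper (a joint): Swing of the steel keeper arm (bar 10 mm wide, 4 mm thick, reaching 55 mm from its upright pivot). Turns stiffly (0.6 N at the peg), stays where left. 0: along book +x, over the left page (starts 0 to 0.25); grows swinging out to the left; 1.57: along book +y, on the near ledge clear of the page; stop 1.7. Over the page it lies 2.5 mm above a flat leaf, which cannot pass through it.
- keeper_pivot (a point): Pivot of the keeper at the underside of its arm, 50.5 mm above the counter, on the near ledge at book x = -88 mm, y = +45 mm.
- keeper_peg (a point): Middle of the black upright finger peg on the keeper, 45 mm from the pivot, 12 mm across; it stands from the arm's top (54.5 mm above the counter) to 84.5 mm above the counter; this point is at 72.5 mm.
- monitor_right: Large black monitor, fixed, its back to the robot, standing beyond and to the left of the book: panel 530 mm wide along own y, 390 mm tall, its underside 75 mm above the counter; foot 230 mm along own y, reaching 37 mm from the origin towards the robot (own +x). Origin on the counter below the neck. Swing the arm round it with the hand drawn in. Not part of the job.
- spool2: Spool of dark blue thread, 30 mm across, 55 mm tall, standing on the counter to the left of the book; origin at the centre of its underside. Not part of the job.
- spool3: Spool of white thread, 30 mm across, 48 mm tall, standing to the left of the book; origin at the centre of its underside. Not part of the job.
- spool4: Spool of black thread, 30 mm across, 55 mm tall, standing to the left of the book; origin at the centre of its underside. Not part of the job.
- tape_measure: Round yellow tape measure, 52x58x15 mm, lying to the right of the book near the robot; origin at the centre of its underside. Not part of the job.
- button_tin: Round lidded tin, 70 mm across, 46 mm tall, standing on the counter well to the left of the book; origin at the centre of its underside. Not part of the job.

How it is judged:
By the outcome, as a careful person would: the job done as asked, in the order asked, and still so for the second after the job is handed in, with the robot touching nothing.
It also fails if it takes over 64 s, if anything falls off the work surface, if the arm or the gripper's body presses on something with over 40 N, if the wrist force passes 120 N, or if a joint passes its speed limit or range.

## Robot

A 6-joint arm with a two-finger parallel gripper is mounted at the origin on a cart in front of the work surface, level with it; the furniture and walls round the work are solid. World frame = base frame: x ahead of the robot, y to its left, z up, the work surface at z = 0. Lengths are in m, angles in rad, forces in N, time in s.
With the tool pointing down it reaches from about 0.425 to 0.95 m from the base axis. Payload 3.5 kg.
Tool frame: the origin (TCP) lies at the very end of the fingers, on their centre line; the grasp point (between the pads) lies ctrl.tcp_to_grasp behind it (ctrl.tcp_to_grasp is the distance from the TCP to the grasp point, in m); z points along the fingers, y is the line along which they close (so a half turn about z gives the same grasp; the last joint's range is limited). The gripper opens to 85 mm and grips with 20 to 120 N. Pads are 22 mm wide; open, the fingers measure 114 mm over their backs; the gripper's body (76 mm by 85 mm) begins 54 mm behind the grasp point. The pads swing forward as they close: fully open they stand 13 mm farther back than shut.
Start: joints at [-1.462, 0.286, 1.577, -0, 1.279, -0.15], TCP at [0.173, -0.653, 0.231] pointing down, gripper open.
Joint ranges: [-2.77, 2.77], [-0.9, 2.22], [0.21, 2.48], [-1.53, 4.67], [0.24, 2.81], [-2.84, 2.84]. Speed limits (rad/s): [2.79, 2.79, 3.14, 3.14, 3.14, 3.14].

## Interface

Orientations are given as a unit quaternion [x, y, z, w].
In Python, from plant import ctrl gives the robot as it stands.
- The arm moves only by the shell command python3 -m inch 'ROWS' [FORCE]. ROWS is JSON, a list of rows, each an object with "slide": the shift along the tool's x, y, z in cm, a list of three; "turn": the turn about the tool's z in rad; "grip": the finger opening in cm, from 0 to 8.54. A call has 1 to 20 rows; each row is the pose to reach, as a shift and turn from the pose commanded when the call began, along the tool's axes at that moment; what a row does not reach only later rows make up. A row lasts 1/10 s, in which the tool goes at most 50 mm and 8.59 degrees, less where a joint would pass 70% of its speed; a pose out of reach is approached as far as the arm can. A call with a gripper value outside its range is refused whole. The fingers move at their own pace and stop on an object; FORCE is the grip in N (left out, the last holds). Time passes only in rows, so rows that repeat a pose let the fingers close. It gives the time, the measured TCP pose, the force, the opening and the grip force at its end, in the units of the state.
- ctrl.get_state(): the state, without advancing time (a new reading comes with each control period).
- ctrl.read_camera(name): name is "scene" or "top" or "wrist"; returns (picture, depth): 384x512x3 uint8, red, green, blue; 384x512 float32, m along the optical axis (not along the pixel's ray), 0 where there is no reading.
- ctrl.camera_info(name): a dict with "K" (3x3 intrinsics, pixels), "camera_from_world" (4x4, takes a point from world to camera coordinates); the wrist camera has in their place "T_tool_cam" (4x4, takes a point from camera to tool coordinates, whose origin is the TCP and whose axes are the flange's). Camera axes: x right, y down, z forward; pixel columns grow to the right and rows downward; lengths in m; the calibration is good to about 2 mm. A picture is of the moment at which its call begins: read the wrist's pose just before it. camera_info takes no time and is no camera call.
- ctrl.sign_off(): hands the job in; it is judged then, once.
The state is a dict: "time": time; "qpos": joint angles; "dq": joint speeds; "joint_efforts": joint torques, N m; "eef_pos": TCP position; "tcp_rot": TCP orientation; "contact_force": force on the tool from outside, world axes, zero at the start; "wrist_torque": the same for the moment, N m; "opening": opening from 0.0 (shut) to 1.0 (fully open); "finger_force": force on a finger pad.
Only numpy, scipy, OpenCV 4.12 (cv2) and the standard library are available. Lean on these libraries where they do the work, as an engineer would, in place of code of your own. Each camera call takes 0.05 s, during which the arm holds its last target. There are 200 camera calls.

## Working session

There is one attempt and no reset: what is moved stays moved. The work goes in short steps, Python scripts to look and compute and a shell command to move; the robot and the scene stay as the last step left them, time stands still between calls to the robot, and variables do not carry over. Pictures are saved under pics/ and viewed, at most 10 in all, crops included, and the job is handed in when it is done.

```bash
ls; mkdir -p pics
python3 - <<'E'
from plant import ctrl
import cv2,numpy as np
s=ctrl.get_state();print(s['time'],s['eef_pos'],s['tcp_rot'],s['opening'],ctrl.tcp_to_grasp)
for n in("scene","top"):
    i,d=ctrl.read_camera(n);cv2.imwrite(f'pics/{n}0.png',i[:,:,::-1]);np.savez(f'pics/{n}0.npz',i=i,d=d)
    c=ctrl.camera_info(n);print(n,np.round(c['K'],1).tolist(),np.round(c['camera_from_world'],3).tolist())
print(ctrl.camera_info('wrist'))
E
```

```text
pics
0.0 [ 0.17269325 -0.65185223  0.22993677] [ 9.91639369e-01  1.29034724e-01  2.42707902e-05 -1.18407603e-03] 1.0015527303371767 0.0187
scene [[406.3, 0.0, 253.3], [0.0, 406.3, 190.7], [0.0, 0.0, 1.0]] [[-0.873, -0.488, -0.004, 0.354], [-0.28, 0.509, -0.814, 0.323], [0.399, -0.709, -0.581, 0.684], [0.0, 0.0, 0.0, 1.0]]
top [[356.9, 0.0, 257.3], [0.0, 356.9, 189.7], [0.0, 0.0, 1.0]] [[-0.009, -1.0, -0.027, -0.189], [-0.987, 0.013, -0.159, 0.53], [0.159, 0.026, -0.987, 0.835], [0.0, 0.0, 0.0, 1.0]]
{'K': array([[303.28336282,   0.        , 258.67518596],
       [  0.        , 303.28336282, 192.10418947],
       [  0.        ,   0.        ,   1.        ]]), 'T_tool_cam': array([[ 1.41944463e-03, -9.60298286e-01, -2.78971660e-01,
         7.14841017e-02],
       [ 9.99998902e-01,  1.24411502e-03,  8.05535410e-04,
         4.52531870e-04],
       [-4.26481442e-04, -2.78972497e-01,  9.60298997e-01,
        -1.43279425e-01],
       [ 0.00000000e+00,  0.00000000e+00,  0.00000000e+00,
         1.00000000e+00]])}
```

View pics/top0.png

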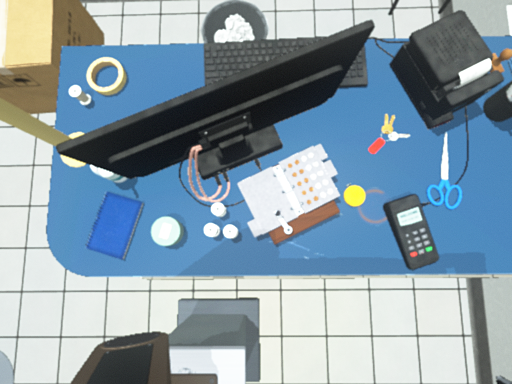

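View pics/scene0.png

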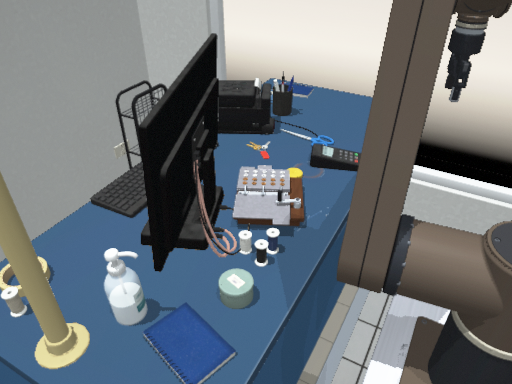

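```bash
cat > h.py <<'E'
import numpy as np,cv2
from plant import ctrl
from scipy.spatial.transform import Rotation as R
def ray(n,u,v):
    c=ctrl.camera_info(n);T=np.linalg.inv(c['camera_from_world'])
    d=np.linalg.inv(c['K'])@[u,v,1];return T[:3,3],T[:3,:3]@d
def onplane(n,u,v,z):
    o,d=ray(n,u,v);return o+d*(z-o[2])/d[2]
def cloud(n,d):
    c=ctrl.camera_info(n);T=np.linalg.inv(c['camera_from_world']);K=c['K']
    v,u=np.mgrid[:384,:512];p=np.stack([(u-K[0,2])/K[0,0]*d,(v-K[1,2])/K[1,1]*d,d],-1)
    return p@T[:3,:3].T+T[:3,3]
E
python3 - <<'E'
from h import *
t=np.load('pics/top0.npz');s=np.load('pics/scene0.npz')
a=cv2.resize(t['i'][130:260,190:380],None,fx=4,fy=4,interpolation=2)
b=cv2.resize(s['i'][155:275,215:325],None,fx=5,fy=5,interpolation=2)
cv2.imwrite('pics/ct.png',a[:,:,::-1]);cv2.imwrite('pics/cs.png',b[:,:,::-1])
P=cloud('top',t['d'])
for u,v in[(312,175),(265,205),(305,225),(355,195),(380,230),(218,210)]:print(u,v,P[v,u].round(3))
E
```

```text
312 175 [ 0.562 -0.328  0.046]
265 205 [ 0.49  -0.213  0.041]
305 225 [ 0.441 -0.309  0.032]
355 195 [ 0.516 -0.438  0.015]
380 230 [ 0.429 -0.499 -0.002]
218 210 [ 0.479 -0.099  0.046]
```

View pics/ct.png

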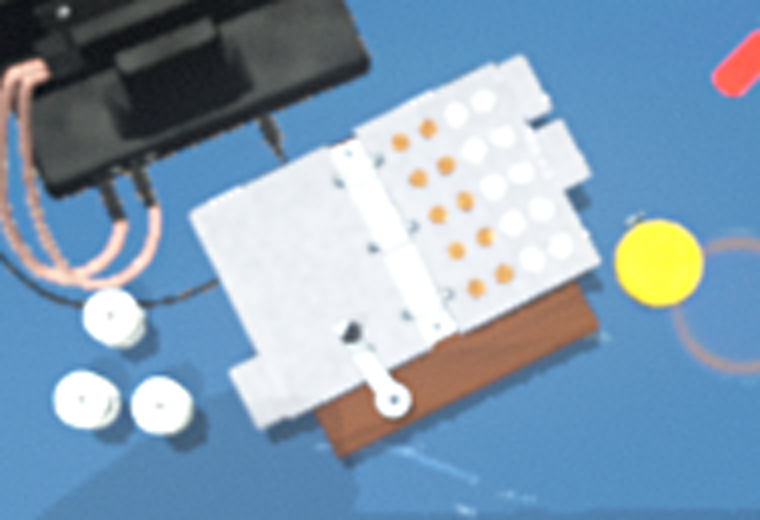

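View pics/cs.png

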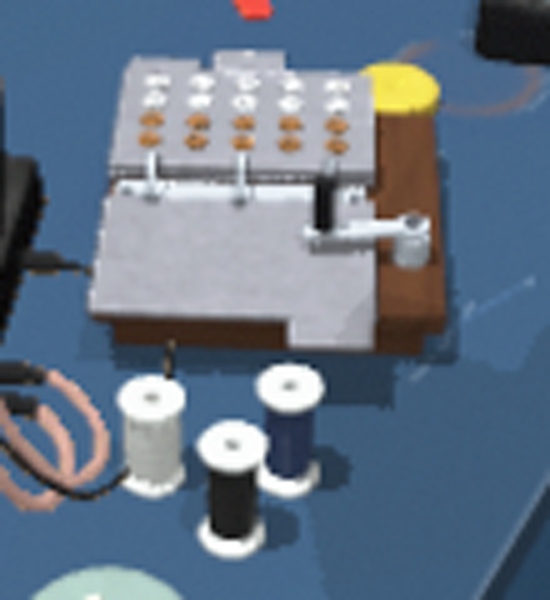

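```bash
cat >> h.py <<'E'
bk=None
def load():
    global bk
    import json
    bk=json.load(open('book.json'));return np.array(bk['o']),bk['yaw']
def b2w(x,y):
    o,a=load();return o+np.array([[np.cos(a),-np.sin(a)],[np.sin(a),np.cos(a)]])@[x,y]
E
python3 - <<'E'
from h import *
import json
f=lambda u,v,z:onplane('top',190+u/4,130+v/4,z)[:2]
# (crop px, z, book xy)
k=[((600,263),.048,(-.07,-.105)),((190,215),.0415,(.07,.105)),((567,152),.048,(0,-.115)),((598,325),.033,(-.105,-.09)),((340,458),.033,(-.105,.09)),((394,400),.060,(-.088,.045)),((592,176),.048,(-.02,-.125)),((552,120),.048,(.02,-.125)),((262,428),.0415,(-.068,.125)),((230,375),.0415,(-.028,.125))]
W=np.array([f(*p,z) for p,z,_ in k]);B=np.array([b for *_,b in k])
bm,wm=B.mean(0),W.mean(0);b,w=B-bm,W-wm
a=np.arctan2((b[:,0]*w[:,1]-b[:,1]*w[:,0]).sum(),(b*w).sum())
M=np.array([[np.cos(a),-np.sin(a)],[np.sin(a),np.cos(a)]]);o=wm-M@bm
print('yaw',a,'o',o,'res mm\n',((W-(B@M.T+o))@M*1000).round(1))
json.dump({'o':o.tolist(),'yaw':a},open('book.json','w'))
p=M.T@(f(350,323,.0845)-o);print('peg book',p,'phi',np.arctan2(p[1]-.045,p[0]+.088),np.hypot(p[1]-.045,p[0]+.088))
for n,u,v,z in[('foot1',50,198,.01),('foot2',370,72,.01),('spoolW',112,318,.048),('spBlk',85,400,.055),('spBlue',160,405,.055),('tape',658,262,.015)]:
    q=f(u,v,z);print(n,q.round(3),(M.T@(q-o)).round(3))
# check heading with scene: corner far-left crop
s=lambda u,v,z:onplane('scene',215+u/5,155+v/5,z)[:2]
for n,u,v,z in[('ringnear',330,235,.0845),('pegtop',326,178,.0845),('pivot',412,225,.062),('tabL',248,55,.048)]:
    print(n,(M.T@(s(u,v,z)-o)).round(4))
E
```

```text
yaw 0.4555176905900255 o [ 0.52706126 -0.26953707] res mm
 [[-0.3  1.4]
 [-1.  -1.3]
 [-1.3 -3.6]
 [ 2.4  2.1]
 [ 1.4 -1.6]
 [ 0.3  0.4]
 [-1.3  0.1]
 [ 0.4  5. ]
 [ 1.2 -2.8]
 [-1.9  0.3]]
peg book [-0.03770001  0.04953553] phi 0.08992642854967926 0.05050406248952169
foot1 [ 0.561 -0.054] [0.126 0.179]
foot2 [ 0.641 -0.26 ] [ 0.107 -0.041]
spoolW [ 0.48  -0.099] [0.032 0.174]
spBlk [ 0.43  -0.085] [-0.006  0.208]
spBlue [ 0.427 -0.129] [-0.028  0.17 ]
tape [ 0.514 -0.436] [-0.085 -0.144]
ringnear [-0.0452  0.0962]
pegtop [-0.0433  0.0501]
pivot [-0.0863  0.0563]
tabL [-0.0002 -0.1196]
```

```bash
cat >> h.py <<'E'
def go(*tgts):
    """targets (book x mm, y mm, z mm, heading rel. book rad or None) -> slide cm / turn, from measured pose"""
    s=ctrl.get_state();r=R.from_quat(s['tcp_rot']).as_matrix();h=np.arctan2(r[1,0],r[0,0]);o,a=load()
    M=np.array([[np.cos(a),-np.sin(a)],[np.sin(a),np.cos(a)]])
    p=s['eef_pos'];q=M.T@(p[:2]-o)*1000
    print('t',round(s['time'],2),'book',q.round(1),'z',round(p[2]*1000,1),'head',round(h-a,3),'F',(M.T@s['contact_force'][:2]).round(2),s['contact_force'][2].round(2),'q',s['qpos'].round(2))
    for x,y,z,hd in tgts:
        w=np.array([*b2w(x/1000,y/1000),z/1000])
        t=0 if hd is None else -((hd-(h-a)+np.pi)%(2*np.pi)-np.pi)
        print((x,y,z),'slide',(r.T@(w-p)*100).round(2),'turn',round(t,3))
def wpx(s,u,v,z):
    c=ctrl.camera_info('wrist');r=R.from_quat(s['tcp_rot']).as_matrix();T=c['T_tool_cam']
    d=r@T[:3,:3]@np.linalg.inv(c['K'])@[u,v,1];q=r@T[:3,3]+s['eef_pos'];w=q+d*(z-q[2])/d[2]
    o,a=load();M=np.array([[np.cos(a),-np.sin(a)],[np.sin(a),np.cos(a)]]);return M.T@(w[:2]-o)*1000
E
python3 -c "
from h import *
go((-25,29,200,-.785))"
```

```text
t 0.1 book [-486.4 -187.5] z 230.1 head -0.197 F [ 0.03 -0.37] -0.55 q [-1.46  0.29  1.58  0.    1.28 -0.15]
(-25, 29, 200) slide [ 41.02 -30.24   3.08] turn 0.588
```

```bash
python3 -m inch '[{"slide":[20,-15,1.5],"turn":0.3,"grip":0},{"slide":[20,-15,1.5],"turn":0.3,"grip":0},{"slide":[20,-15,1.5],"turn":0.3,"grip":0},{"slide":[20,-15,1.5],"turn":0.3,"grip":0},{"slide":[41,-30.2,3.1],"turn":0.588,"grip":0},{"slide":[41,-30.2,3.1],"turn":0.588,"grip":0},{"slide":[41,-30.2,3.1],"turn":0.588,"grip":0},{"slide":[41,-30.2,3.1],"turn":0.588,"grip":0},{"slide":[41,-30.2,3.1],"turn":0.588,"grip":0},{"slide":[41,-30.2,3.1],"turn":0.588,"grip":0},{"slide":[41,-30.2,3.1],"turn":0.588,"grip":0},{"slide":[41,-30.2,3.1],"turn":0.588,"grip":0},{"slide":[41,-30.2,3.1],"turn":0.588,"grip":0},{"slide":[41,-30.2,3.1],"turn":0.588,"grip":0},{"slide":[41,-30.2,3.1],"turn":0.588,"grip":0}]'
python3 - <<'E'
from h import *
go((-25,29,68,-.785))
s=ctrl.get_state();i,d=ctrl.read_camera('wrist');cv2.imwrite('pics/w1.png',i[:,:,::-1]);np.savez('pics/w1.npz',i=i,d=d,p=s['eef_pos'],r=s['tcp_rot'])
E
```

```text
time: 1.6
eef_pos: [0.491, -0.2571, 0.2004]
tcp_rot: [0.986, -0.165, -0.0, 0.0]
contact_force: [0.3, 0.2, -0.7]
opening: -0.002
finger_force: 0.0
t 1.6 book [-26.9  27. ] z 200.4 head -0.787 F [0.39 0.04] -0.74 q [-0.67  0.05  1.9  -0.    1.19  1.24]
(-25, 29, 68) slide [-1.000e-02 -2.800e-01  1.324e+01] turn -0.002
```

View pics/w1.png

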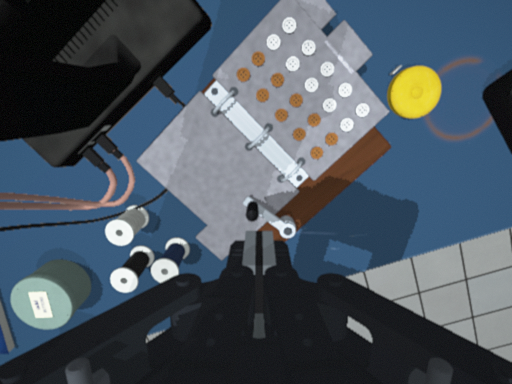

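Run:
```python
from h import *
t=np.load('pics/w1.npz');s={'tcp_rot':t['r'],'eef_pos':t['p']}
g=t['i'].max(2)[196:226,240:266];m=(g<60).astype(np.uint8)
n,l,st,c=cv2.connectedComponentsWithStats(m)
print(st[1:],c[1:]);print(t['i'].mean(2)[196:228,244:262:2].astype(int))
for u,v,z in[(252,215,.0845),(252,205,.0545),(288,229,.0545),(288,229,.062),(361,52,.048),(389,103,.048),(248,202,.0545),(138,160,.0415),(211,91,.046),(303,185,.046)]:print(u,v,z,wpx(s,u,v,z).round(1))
```

```text
[[  7   6  11  19 175]] [[12.17142857 15.07428571]]
[[151 148 154 100  97 147 156 153 154]
 [150 164 187 132  94 124 147 153 154]
 [147 189 213 177 115  99 125 145 150]
 [153 205 220 205 154 100 101 124 136]
 [170 212 219 195 155 102  93  99 112]
 [194 215 211 142 105  82  88  93 100]
 [212 215 183  75  39  40  66  98  96]
 [210 216 131  28  10  16  48 105  98]
 [200 211  90  13  19  17  27 111 107]
 [178 194  58  15  17  15  13 117 121]
 [157 157  37  20  14  16  11 117 133]
 [156 124  24  19  17  16  10 106 137]
 [154 117  23  18  20  18  10 100 139]
 [153 105  20  16  19  11  14  98 136]
 [152  96  22  33  30  18  13  92 134]
 [152  90  27  45  35  26  15  82 135]
 [149  80  36  48  35  28  20  79 133]
 [147  71  37  45  36  29  16  80 140]
 [144  62  39  39  34  29  18  92 175]
 [144  65  34  40  38  25  19  97 199]
 [149  77  30  39  33  24  18 107 184]
 [152  97  30  35  31  22  24 128 170]
 [154 126  41  34  26  16  44 146 176]
 [155 150  64  31  21  25  79 157 179]
 [156 158 106  61  44  72 121 164 176]
 [156 158 138 109  98 118 148 165 173]
 [152 156 151 143 139 146 152 159 170]
 [150 153 151 148 148 149 151 161 167]
 [148 151 151 147 150 151 150 161 172]
 [147 151 151 150 148 155 150 163 173]
 [148 153 153 151 152 155 155 169 161]
 [150 151 153 149 151 155 158 170 133]]
252 215 0.0845 [-40.6  49. ]
252 205 0.0545 [-40.6  49.8]
288 229 0.0545 [-85.1  42.2]
288 229 0.062 [-82.2  40.5]
361 52 0.048 [  -9.6 -120.2]
389 103 0.048 [ -62.  -110.7]
248 202 0.0545 [-35.5  50.4]
138 160 0.0415 [ 71.3 100.3]
211 91 0.046 [63.3 -0.7]
303 185 0.046 [-64.    0.2]
```

```bash
python3 -c "
from h import *
go((-25,32,66,-.785),(-31,39,66,None),(-36.5,54.6,66,None),(-48,68.3,66,None),(-64,76.4,66,None),(-77.3,78,66,None))"
```

```text
t 1.65 book [-26.7  27.1] z 200.4 head -0.787 F [-1.15  0.29] -0.55 q [-0.67  0.05  1.9  -0.    1.19  1.24]
(-25, 32, 66) slide [-0.23 -0.47 13.44] turn -0.002
(-31, 39, 66) slide [-1.15 -0.54 13.44] turn 0
(-36.5, 54.6, 66) slide [-2.64 -1.25 13.44] turn 0
(-48, 68.3, 66) slide [-4.42 -1.41 13.44] turn 0
(-64, 76.4, 66) slide [-6.12 -0.84 13.44] turn 0
(-77.3, 78, 66) slide [-7.18 -0.02 13.44] turn 0
```

```bash
python3 -m inch '[{"slide":[-0.2,-0.5,4]},{"slide":[-0.2,-0.5,8]},{"slide":[-0.2,-0.5,11.5]},{"slide":[-0.2,-0.5,13.4]},{"slide":[-0.2,-0.5,13.4]}]' && python3 -m inch '[{"slide":[-0.5,0,0]},{"slide":[-1,-0.1,0]},{"slide":[-1.4,-0.3,0]},{"slide":[-1.9,-0.5,0]},{"slide":[-2.4,-0.7,0]},{"slide":[-2.8,-0.8,0]},{"slide":[-3.3,-0.9,0]},{"slide":[-3.8,-0.9,0]},{"slide":[-4.2,-0.9,0]},{"slide":[-4.7,-0.8,0]},{"slide":[-5.2,-0.6,0]},{"slide":[-5.6,-0.5,0]},{"slide":[-6.0,-0.3,0]},{"slide":[-6.4,-0.1,0]},{"slide":[-6.7,0.2,0]},{"slide":[-7,0.5,0]},{"slide":[-7,0.5,0]}]' && python3 -c "
from h import *
go((-77.3,78,66,None))"
```

```text
$[0]: bad value
```

```bash
python3 -m inch '[{"slide":[-0.2,-0.5,4],"turn":0,"grip":0},{"slide":[-0.2,-0.5,8],"turn":0,"grip":0},{"slide":[-0.2,-0.5,11.5],"turn":0,"grip":0},{"slide":[-0.2,-0.5,13.4],"turn":0,"grip":0},{"slide":[-0.2,-0.5,13.4],"turn":0,"grip":0}]' && python3 -m inch '[{"slide":[-0.5,0,0],"turn":0,"grip":0},{"slide":[-1,-0.1,0],"turn":0,"grip":0},{"slide":[-1.4,-0.3,0],"turn":0,"grip":0},{"slide":[-1.9,-0.5,0],"turn":0,"grip":0},{"slide":[-2.4,-0.7,0],"turn":0,"grip":0},{"slide":[-2.8,-0.8,0],"turn":0,"grip":0},{"slide":[-3.3,-0.9,0],"turn":0,"grip":0},{"slide":[-3.8,-0.9,0],"turn":0,"grip":0},{"slide":[-4.2,-0.9,0],"turn":0,"grip":0},{"slide":[-4.7,-0.8,0],"turn":0,"grip":0},{"slide":[-5.2,-0.6,0],"turn":0,"grip":0},{"slide":[-5.6,-0.5,0],"turn":0,"grip":0},{"slide":[-6.0,-0.3,0],"turn":0,"grip":0},{"slide":[-6.4,-0.1,0],"turn":0,"grip":0},{"slide":[-6.7,0.2,0],"turn":0,"grip":0},{"slide":[-7,0.5,0],"turn":0,"grip":0},{"slide":[-7,0.5,0],"turn":0,"grip":0}]' && python3 -c "
from h import *
go((-77.3,78,66,None),(-26.7,27.1,200,None))"
```

```text
time: 2.15
eef_pos: [0.4889, -0.2493, 0.0628]
tcp_rot: [0.986, -0.165, -0.003, -0.002]
contact_force: [-0.5, 0.1, 0.1]
opening: -0.002
finger_force: 0.0
time: 3.85
eef_pos: [0.4232, -0.2326, 0.0663]
tcp_rot: [0.986, -0.164, -0.0, -0.0]
contact_force: [0.1, -0.5, -0.8]
opening: 0.001
finger_force: 0.0
t 3.85 book [-77.   78.9] z 66.3 head -0.785 F [-0.17 -0.46] -0.77 q [-0.71  0.07  2.16 -0.    0.91  1.19]
(-77.3, 78, 66) slide [0.05 0.08 0.03] turn 0
(-26.7, 27.1, 200) slide [  7.22   0.11 -13.37] turn 0
```

```bash
python3 -m inch '[{"slide":[0.3,0.1,-3],"turn":0,"grip":0},{"slide":[2.5,0.1,-7],"turn":0,"grip":0},{"slide":[5.5,0.1,-11],"turn":0,"grip":0},{"slide":[7.2,0.1,-13.4],"turn":0,"grip":0},{"slide":[7.2,0.1,-13.4],"turn":0,"grip":0}]'
python3 - <<'E'
from h import *
go((0,-165,150,-1.571),(0,-165,32,-1.571))
s=ctrl.get_state();i,d=ctrl.read_camera('wrist');np.savez('pics/w2.npz',i=i,d=d,p=s['eef_pos'],r=s['tcp_rot'])
c=i[40:270,170:420];cv2.imwrite('pics/w2.png',cv2.resize(c,None,fx=2.4,fy=2.4,interpolation=2)[:,:,::-1])
E
```

```text
time: 4.35
eef_pos: [0.495, -0.2589, 0.2056]
tcp_rot: [0.987, -0.164, 0.004, 0.002]
contact_force: [0.2, 0.8, 0.3]
opening: -0.001
finger_force: 0.0
t 4.35 book [-24.1  23.7] z 205.6 head -0.784 F [0.51 0.59] 0.35 q [-0.66  0.05  1.9  -0.    1.19  1.24]
(0, -165, 150) slide [14.98 11.64  5.74] turn 0.787
(0, -165, 32) slide [14.87 11.6  17.54] turn 0.787
```

View pics/w2.png

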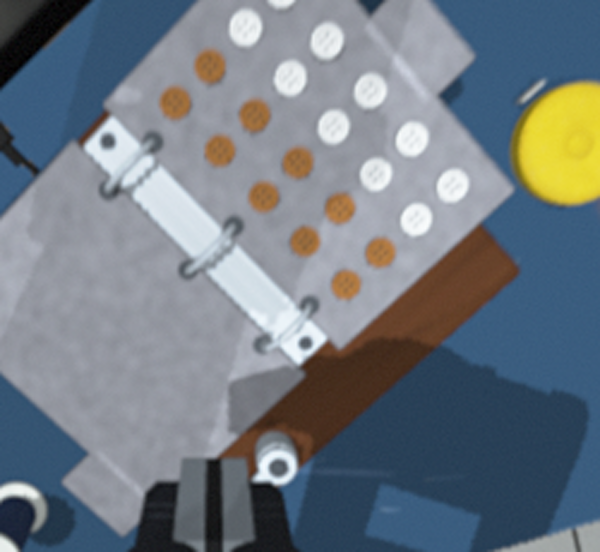

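```bash
python3 -m inch '[{"slide":[5,3.9,2],"turn":0.15,"grip":0},{"slide":[10,7.8,4],"turn":0.3,"grip":0},{"slide":[15,11.6,5.7],"turn":0.45,"grip":0},{"slide":[15,11.6,5.7],"turn":0.6,"grip":0},{"slide":[15,11.6,5.7],"turn":0.75,"grip":0},{"slide":[15,11.6,9],"turn":0.787,"grip":0},{"slide":[15,11.6,13],"turn":0.787,"grip":0},{"slide":[15,11.6,17.5],"turn":0.787,"grip":0},{"slide":[15,11.6,17.5],"turn":0.787,"grip":0},{"slide":[15,11.6,17.5],"turn":0.787,"grip":0}]'
python3 - <<'E'
from h import *
go((0,-140,30,-1.571))
i,d=ctrl.read_camera('top');np.savez('pics/t2.npz',i=i,d=d);cv2.imwrite('pics/t2.png',cv2.resize(i[130:260,190:380],None,fx=4,fy=4,interpolation=2)[:,:,::-1])
E
```

```text
time: 5.4
eef_pos: [0.5939, -0.4133, 0.0227]
tcp_rot: [0.848, -0.53, -0.003, -0.001]
contact_force: [-0.2, -1.2, 0.5]
opening: -0.002
finger_force: 0.0
t 5.4 book [  -3.2 -158.5] z 22.7 head -1.572 F [-0.72 -0.93] 0.52 q [-0.75  0.6   1.55 -0.    0.99  1.94]
(0, -140, 30) slide [-1.85 -0.31 -0.72] turn -0.001
```

View pics/t2.png

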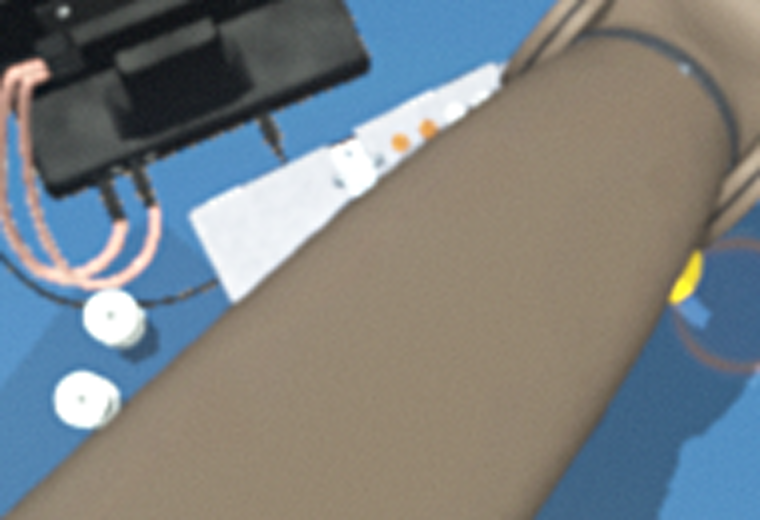

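```bash
python3 -m inch '[{"slide":[-1,-0.3,-0.7],"turn":0,"grip":0},{"slide":[-1.8,-0.3,-0.7],"turn":0,"grip":0},{"slide":[-1.8,-0.3,-0.7],"turn":0,"grip":0}]' && python3 -c "
from h import *
go((0,-135,30,-1.571))" && python3 -m inch '[{"slide":[-0.2,0,0],"turn":0,"grip":0},{"slide":[-0.4,0,0],"turn":0,"grip":0},{"slide":[-0.5,0,0],"turn":0,"grip":0},{"slide":[-0.5,0,0],"turn":0,"grip":0}]' && python3 -c "
from h import *
go((0,-135,30,-1.571))"
```

```text
time: 5.75
eef_pos: [0.5915, -0.3968, 0.0352]
tcp_rot: [0.849, -0.529, 0.002, 0.0]
contact_force: [-0.1, -0.5, 0.6]
opening: -0.004
finger_force: 0.0
t 5.75 book [   1.9 -142.6] z 35.2 head -1.571 F [-0.37 -0.43] 0.6 q [-0.73  0.56  1.59  0.    0.99  1.95]
(0, -135, 30) slide [-0.76  0.19  0.52] turn 0.0
time: 6.15
eef_pos: [0.5884, -0.3927, 0.0321]
tcp_rot: [0.848, -0.53, -0.0, -0.0]
contact_force: [0.4, -0.5, 0.2]
opening: -0.002
finger_force: 0.0
t 6.15 book [   0.8 -137.6] z 32.1 head -1.572 F [ 0.1  -0.61] 0.2 q [-0.73  0.56  1.6  -0.    0.98  1.96]
(0, -135, 30) slide [-0.26  0.08  0.21] turn -0.001
```

Now creep in to contact, 1 mm steps.

```bash
for k in 1 2 3; do :; done; python3 -m inch '[{"slide":[-0.1,0,0],"turn":0,"grip":0},{"slide":[-0.2,0,0],"turn":0,"grip":0},{"slide":[-0.2,0,0],"turn":0,"grip":0}]'; python3 -c "
from h import *
go()"; python3 -m inch '[{"slide":[-0.1,0,0],"turn":0,"grip":0},{"slide":[-0.1,0,0],"turn":0,"grip":0}]'; python3 -c "
from h import *
go()"
```

```text
time: 6.45
eef_pos: [0.5881, -0.3923, 0.0328]
tcp_rot: [0.848, -0.53, 0.001, 0.001]
contact_force: [1.0, -4.5, -0.3]
opening: 0.001
finger_force: 1.9
t 6.45 book [   0.9 -137.1] z 32.8 head -1.572 F [-1.07 -4.53] -0.35 q [-0.73  0.56  1.6  -0.    0.98  1.96]
time: 6.65
eef_pos: [0.5882, -0.3922, 0.0334]
tcp_rot: [0.848, -0.53, 0.003, 0.001]
contact_force: [1.9, -5.6, 0.2]
opening: 0.003
finger_force: 2.9
t 6.65 book [   0.9 -137.1] z 33.4 head -1.572 F [-0.76 -5.9 ] 0.21 q [-0.73  0.55  1.6  -0.    0.98  1.96]
```

```bash
python3 -m inch '[{"slide":[-0.1,0,-0.3],"turn":0,"grip":0},{"slide":[-0.1,0,-0.6],"turn":0,"grip":0},{"slide":[-0.12,0,-0.9],"turn":0,"grip":0},{"slide":[-0.16,0,-1.25],"turn":0,"grip":0},{"slide":[-0.2,0,-1.6],"turn":0,"grip":0},{"slide":[-0.25,0,-1.9],"turn":0,"grip":0},{"slide":[-0.3,0,-2.2],"turn":0,"grip":0},{"slide":[-0.35,0,-2.5],"turn":0,"grip":0},{"slide":[-0.35,0,-2.5],"turn":0,"grip":0}]'
python3 - <<'E'
from h import *
go()
i,d=ctrl.read_camera('scene');np.savez('pics/s3.npz',i=i,d=d);cv2.imwrite('pics/s3.png',cv2.resize(i[100:275,200:375],None,fx=3.4,fy=3.4,interpolation=2)[:,:,::-1])
E
```

```text
time: 7.55
eef_pos: [0.587, -0.3896, 0.0596]
tcp_rot: [0.848, -0.53, 0.003, 0.001]
contact_force: [1.3, -4.9, 1.5]
opening: -0.006
finger_force: 3.1
t 7.55 book [   1.  -134.2] z 59.6 head -1.572 F [-0.99 -5.02] 1.45 q [-0.73  0.52  1.61 -0.    1.01  1.96]
```

View pics/s3.png

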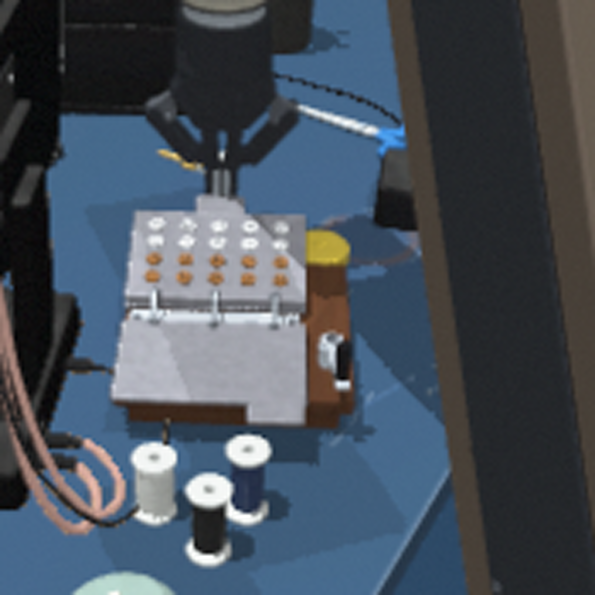

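```bash
python3 -m inch '[{"slide":[-0.1,0,-0.4],"turn":0,"grip":0},{"slide":[-0.2,0,-0.8],"turn":0,"grip":0},{"slide":[-0.3,0,-1.1],"turn":0,"grip":0},{"slide":[-0.42,0,-1.5],"turn":0,"grip":0},{"slide":[-0.55,0,-1.9],"turn":0,"grip":0},{"slide":[-0.7,0,-2.26],"turn":0,"grip":0},{"slide":[-0.88,0,-2.65],"turn":0,"grip":0},{"slide":[-1.06,0,-3.0],"turn":0,"grip":0},{"slide":[-1.25,0,-3.4],"turn":0,"grip":0},{"slide":[-1.46,0,-3.75],"turn":0,"grip":0},{"slide":[-1.68,0,-4.1],"turn":0,"grip":0},{"slide":[-1.9,0,-4.45],"turn":0,"grip":0},{"slide":[-1.9,0,-4.45],"turn":0,"grip":0}]'
python3 - <<'E'
from h import *
go()
E
```

```text
time: 8.9
eef_pos: [0.5786, -0.3721, 0.1045]
tcp_rot: [0.848, -0.53, 0.003, 0.001]
contact_force: [1.8, -6.5, 3.7]
opening: 0.001
finger_force: 3.0
t 8.9 book [   1.2 -114.7] z 104.5 head -1.572 F [-1.26 -6.64] 3.65 q [-0.72  0.43  1.63 -0.    1.07  1.97]
```

```bash
python3 -m inch '[{"slide":[-0.37,0,-0.5],"turn":0,"grip":0},{"slide":[-0.75,0,-1.0],"turn":0,"grip":0},{"slide":[-1.2,0,-1.4],"turn":0,"grip":0},{"slide":[-1.6,0,-1.85],"turn":0,"grip":0},{"slide":[-2.1,0,-2.2],"turn":0,"grip":0},{"slide":[-2.6,0,-2.5],"turn":0,"grip":0},{"slide":[-3.1,0,-2.8],"turn":0,"grip":0},{"slide":[-3.6,0,-3.1],"turn":0,"grip":0},{"slide":[-4.1,0,-3.3],"turn":0,"grip":0},{"slide":[-4.6,0,-3.5],"turn":0,"grip":0},{"slide":[-5.2,0,-3.6],"turn":0,"grip":0},{"slide":[-5.8,0,-3.7],"turn":0,"grip":0},{"slide":[-5.8,0,-3.7],"turn":0,"grip":0}]'
python3 - <<'E'
from h import *
go()
s=ctrl.get_state();i,d=ctrl.read_camera('scene');cv2.imwrite('pics/s4.png',cv2.resize(i[100:275,200:375],None,fx=3.4,fy=3.4,interpolation=2)[:,:,::-1])
E
```

```text
time: 10.2
eef_pos: [0.5514, -0.3169, 0.1387]
tcp_rot: [0.848, -0.529, -0.001, -0.0]
contact_force: [-1.5, -0.4, -1.0]
opening: -0.003
finger_force: 0.0
t 10.2 book [  1.1 -53.2] z 138.7 head -1.571 F [-1.51  0.3 ] -0.96 q [-0.68  0.29  1.75  0.    1.1   2.01]
```

View pics/s4.png

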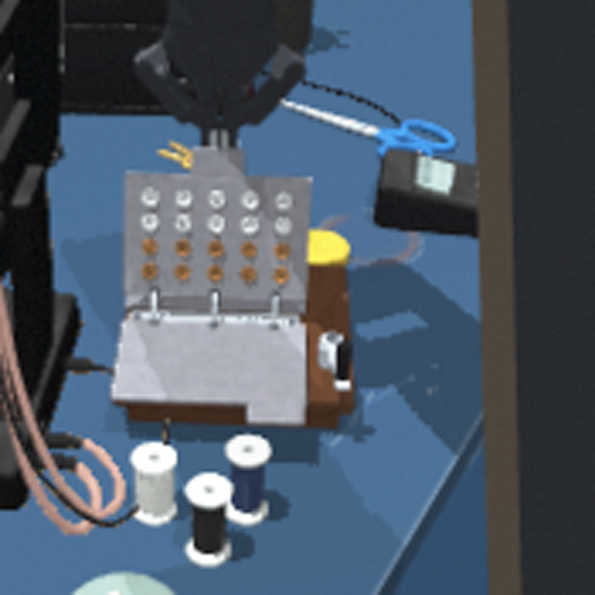

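```bash
python3 -m inch '[{"slide":[-0.5,0,0],"turn":0,"grip":0},{"slide":[-1,0,0],"turn":0,"grip":0},{"slide":[-1.5,0,0],"turn":0,"grip":0},{"slide":[-2,0,0],"turn":0,"grip":0},{"slide":[-2.5,0,0],"turn":0,"grip":0},{"slide":[-3,0,0],"turn":0,"grip":0},{"slide":[-3.4,0,0],"turn":0,"grip":0},{"slide":[-3.8,0,0],"turn":0,"grip":0},{"slide":[-4.1,0,0],"turn":0,"grip":0},{"slide":[-4.4,0,0],"turn":0,"grip":0},{"slide":[-4.7,0,0],"turn":0,"grip":0},{"slide":[-5,0,0],"turn":0,"grip":0},{"slide":[-5.3,0,0],"turn":0,"grip":0},{"slide":[-5.7,0,0],"turn":0,"grip":0},{"slide":[-6.1,0,0],"turn":0,"grip":0},{"slide":[-6.5,0,0],"turn":0,"grip":0},{"slide":[-7,0,0],"turn":0,"grip":0},{"slide":[-7.5,0,0],"turn":0,"grip":0},{"slide":[-7.5,0,0],"turn":0,"grip":0},{"slide":[-7.5,0,0],"turn":0,"grip":0}]'
python3 - <<'E'
from h import *
go((-26.7,27.1,200.4,-.787))
s=ctrl.get_state();i,d=ctrl.read_camera('scene');cv2.imwrite('pics/s5.png',cv2.resize(i[100:275,200:375],None,fx=3.4,fy=3.4,interpolation=2)[:,:,::-1])
E
```

```text
time: 12.25
eef_pos: [0.5189, -0.2504, 0.1389]
tcp_rot: [0.848, -0.53, 0.0, 0.0]
contact_force: [0.3, -1.8, -0.5]
opening: -0.002
finger_force: 0.0
t 12.25 book [ 1.1 20.8] z 138.9 head -1.572 F [-0.53 -1.74] -0.48 q [-0.63  0.16  1.9  -0.    1.08  2.06]
(-26.7, 27.1, 200.4) slide [-0.63  2.78 -6.15] turn -0.785
```

View pics/s5.png

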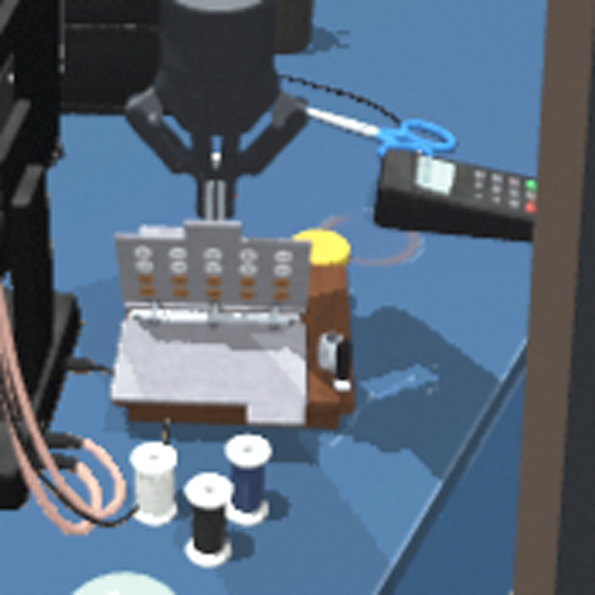

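```bash
python3 -m inch '[{"slide":[-0.5,0,0],"turn":0,"grip":0},{"slide":[-1,0,0],"turn":0,"grip":0},{"slide":[-1.5,0,0],"turn":0,"grip":0},{"slide":[-1.5,0,0],"turn":0,"grip":0},{"slide":[-1.5,0,0],"turn":0,"grip":0}]'
python3 - <<'E'
from h import *
go((-26.7,27.1,200.4,-.787))
i,d=ctrl.read_camera('scene')
P=cloud('scene',d);o,a=load();M=np.array([[np.cos(a),-np.sin(a)],[np.sin(a),np.cos(a)]])
# leaf line at book x~40: pixel columns over left part
for v in range(160,225,6):
    p=P[v,242];q=M.T@(p[:2]-o);print(v,(q*1000).round(0),round(p[2]*1000),i[v,242])
E
```

```text
time: 12.8
eef_pos: [0.5123, -0.2368, 0.1389]
tcp_rot: [0.848, -0.529, 0.0, 0.0]
contact_force: [-0.2, 0.1, -0.2]
opening: -0.002
finger_force: 0.0
t 12.8 book [ 1.2 35.9] z 138.9 head -1.571 F [-0.14  0.17] -0.19 q [-0.61  0.14  1.93 -0.    1.07  2.07]
(-26.7, 27.1, 200.4) slide [ 0.88  2.79 -6.15] turn -0.784
160 [  73. -226.] 1 [ 90 132 177]
166 [  65. -126.] 42 [176 194 219]
172 [ 62. -94.] 43 [205 207 219]
178 [ 60. -67.] 40 [198 201 211]
184 [ 58. -34.] 43 [169 171 181]
190 [52. 28.] 67 [176 179 187]
196 [54. 21.] 43 [124 126 132]
202 [52. 45.] 42 [127 128 134]
208 [50. 72.] 44 [130 130 137]
214 [48. 94.] 43 [201 204 215]
220 [50. 80.] 13 [75 51 37]
```

```bash
python3 -m inch '[{"slide":[0,0,-2],"turn":-0.1,"grip":0},{"slide":[0.9,1.4,-4],"turn":-0.25,"grip":0},{"slide":[0.9,2.8,-6.15],"turn":-0.4,"grip":0},{"slide":[0.9,2.8,-6.15],"turn":-0.55,"grip":0},{"slide":[0.9,2.8,-6.15],"turn":-0.7,"grip":0},{"slide":[0.9,2.8,-6.15],"turn":-0.784,"grip":0},{"slide":[0.9,2.8,-6.15],"turn":-0.784,"grip":0}]'
python3 - <<'E'
from h import *
go((-98,104,66,-.785))
s=ctrl.get_state();i,d=ctrl.read_camera('wrist');cv2.imwrite('pics/w6.png',i[:,:,::-1])
o,a=load();M=np.array([[np.cos(a),-np.sin(a)],[np.sin(a),np.cos(a)]])
c=ctrl.camera_info('wrist');r=R.from_quat(s['tcp_rot']).as_matrix();T=c['T_tool_cam']
for u,v in[(180,150),(200,180),(170,170),(150,160),(230,220),(210,240)]:
    p=np.linalg.inv(c['K'])@[u,v,1]*d[v,u];w=r@(T[:3,:3]@p+T[:3,3])+s['eef_pos'];print(u,v,(M.T@(w[:2]-o)*1000).round(0),round(w[2]*1000,1))
E
```

```text
time: 13.55
eef_pos: [0.4912, -0.2576, 0.2004]
tcp_rot: [0.986, -0.166, 0.0, 0.0]
contact_force: [-0.3, 0.6, 0.4]
opening: -0.002
finger_force: 0.0
t 13.55 book [-27.   26.5] z 200.4 head -0.788 F [-0.03  0.68] 0.36 q [-0.67  0.05  1.9  -0.    1.19  1.24]
(-98, 104, 66) slide [-10.51  -0.43  13.44] turn -0.003
180 150 [47. 60.] 48.8
200 180 [14. 69.] 48.5
170 170 [41. 82.] 48.0
150 160 [62. 89.] 48.1
230 220 [-37.  79.] 48.3
210 240 [-39. 113.] 41.7
```

View pics/w6.png

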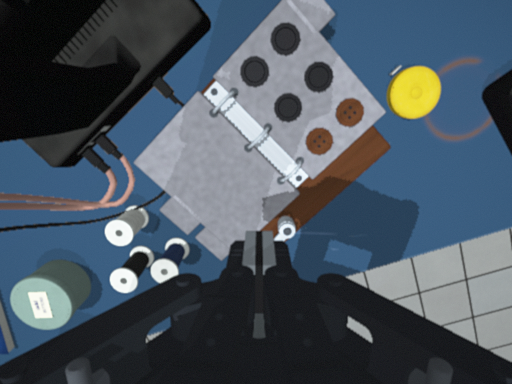

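```bash
python3 -c "
from h import *
go((-105,107,110,-.785),(-105,107,66,None))"; python3 -m inch '[{"slide":[-3.5,-0.1,2],"turn":0,"grip":0},{"slide":[-7,-0.2,4],"turn":0,"grip":0},{"slide":[-10.5,-0.2,7],"turn":0,"grip":0},{"slide":[-11.2,-0.2,9],"turn":0,"grip":0},{"slide":[-11.2,-0.2,9],"turn":0,"grip":0},{"slide":[-11.2,-0.2,11],"turn":0,"grip":0},{"slide":[-11.2,-0.2,13.4],"turn":0,"grip":0},{"slide":[-11.2,-0.2,13.4],"turn":0,"grip":0},{"slide":[-11.2,-0.2,13.4],"turn":0,"grip":0}]';  python3 -c "
from h import *
go((-101.3,102,66,None),(-88,100.4,66,None),(-72,92.3,66,None),(-60.5,78.6,66,None),(-57,70.3,66,None),(-55.4,62.8,66,None))"
```

```text
t 13.6 book [-26.9  26.6] z 200.4 head -0.79 F [-0.99  0.21] 0.32 q [-0.67  0.05  1.9  -0.    1.19  1.24]
(-105, 107, 110) slide [-11.21  -0.12   9.04] turn -0.005
(-105, 107, 66) slide [-11.21  -0.12  13.44] turn 0
time: 14.5
eef_pos: [0.387, -0.2197, 0.0675]
tcp_rot: [0.986, -0.166, 0.001, 0.0]
contact_force: [-0.4, -0.1, 0.1]
opening: -0.0
finger_force: 0.0
t 14.5 book [-103.9  106.4] z 67.5 head -0.788 F [-0.36  0.08] 0.06 q [-0.75 -0.02  2.25  0.    0.91  1.16]
(-101.3, 102, 66) slide [0.49 0.13 0.15] turn 0
(-88, 100.4, 66) slide [ 1.54 -0.7   0.15] turn 0
(-72, 92.3, 66) slide [ 3.24 -1.27  0.15] turn 0
(-60.5, 78.6, 66) slide [ 5.03 -1.12  0.15] turn 0
(-57, 70.3, 66) slide [ 5.86 -0.78  0.15] turn 0
(-55.4, 62.8, 66) slide [ 6.51 -0.36  0.15] turn 0
```

```bash
python3 -m inch '[{"slide":[0.5,0.1,0],"turn":0,"grip":0},{"slide":[1,-0.3,0],"turn":0,"grip":0},{"slide":[1.6,-0.7,0],"turn":0,"grip":0},{"slide":[2.1,-0.9,0],"turn":0,"grip":0},{"slide":[2.7,-1.1,0],"turn":0,"grip":0},{"slide":[3.3,-1.3,0],"turn":0,"grip":0},{"slide":[3.9,-1.3,0],"turn":0,"grip":0},{"slide":[4.5,-1.2,0],"turn":0,"grip":0},{"slide":[5.1,-1.1,0],"turn":0,"grip":0},{"slide":[5.5,-0.9,0],"turn":0,"grip":0},{"slide":[5.9,-0.8,0],"turn":0,"grip":0},{"slide":[6.1,-0.7,0],"turn":0,"grip":0},{"slide":[6.1,-0.7,0],"turn":0,"grip":0},{"slide":[5.2,-0.7,0],"turn":0,"grip":0},{"slide":[4.8,-0.7,-4],"turn":0,"grip":0},{"slide":[4.8,-0.7,-4],"turn":0,"grip":0}]';  python3 -c "
from h import *
go((-26.9,27.0,200.4,-.787))"
```

```text
time: 16.1
eef_pos: [0.4353, -0.2296, 0.1106]
tcp_rot: [0.986, -0.165, 0.004, 0.002]
contact_force: [-0.2, -1.2, -0.2]
opening: -0.001
finger_force: 0.0
t 16.1 book [-64.9  76.3] z 110.6 head -0.788 F [-0.72 -1.02] -0.22 q [-0.69  0.02  2.12 -0.    1.    1.21]
(-26.9, 27.0, 200.4) slide [ 6.24  0.81 -8.93] turn -0.001
```

```bash
python3 -m inch '[{"slide":[0,0,-5],"turn":0,"grip":0},{"slide":[4,0.5,-8],"turn":0,"grip":0},{"slide":[6.2,0.8,-8.9],"turn":0,"grip":0},{"slide":[6.2,0.8,-8.9],"turn":0,"grip":0},{"slide":[6.2,0.8,-8.9],"turn":0,"grip":0},{"slide":[6.2,0.8,-8.9],"turn":0,"grip":0}]';  cat > peg.py <<'E'
from h import *
go()
s=ctrl.get_state();i,d=ctrl.read_camera('wrist')
T=np.load('pics/w1.npz');s0={'tcp_rot':T['r'],'eef_pos':T['p']}
for im,ss in((T['i'],s0),(i,s)):
    m=(im.max(2)<60).astype(np.uint8);m[:190]=0;m[232:]=0;m[:,:225]=0;m[:,280:]=0
    n,l,st,c=cv2.connectedComponentsWithStats(m)
    for k in range(1,n):
        if st[k,4]>60:
            p=wpx(ss,*c[k],.0695);print(st[k],c[k].round(1),p.round(1),'phi',np.arctan2(p[1]-45,p[0]+88).round(3))
E
python3 peg.py
```

```text
time: 16.7
eef_pos: [0.4879, -0.2546, 0.1932]
tcp_rot: [0.986, -0.165, -0.002, -0.001]
contact_force: [-0.7, 0.3, -0.3]
opening: 0.001
finger_force: 0.0
t 16.7 book [-28.6  30.7] z 193.2 head -0.788 F [-0.49  0.6 ] -0.31 q [-0.67  0.05  1.92 -0.    1.18  1.24]
[247 202  11  19 175] [252.2 211.1] [-41.7  50.3] phi 0.114
[244 206  11  20 184] [249.3 215.9] [-43.3  57.8] phi 0.28
```

```bash
python3 -c "
from h import *
go((-63,76,66,-.785))";python3 -m inch '[{"slide":[-3,-0.7,1],"turn":0,"grip":0},{"slide":[-5.6,-0.7,3],"turn":0,"grip":0},{"slide":[-5.6,-0.7,6],"turn":0,"grip":0},{"slide":[-5.6,-0.7,10],"turn":0,"grip":0},{"slide":[-5.6,-0.7,12.7],"turn":0,"grip":0},{"slide":[-5.6,-0.7,12.7],"turn":0,"grip":0},{"slide":[-5.6,-0.7,12.7],"turn":0,"grip":0}]';  python3 -c "
from h import *
go((-57,69,66,None),(-55.6,62,66,None))"
```

```text
t 16.75 book [-28.6  30.6] z 193.4 head -0.788 F [0.19 0.48] 0.51 q [-0.67  0.05  1.92 -0.    1.18  1.24]
(-63, 76, 66) slide [-5.6  -0.75 12.76] turn -0.003
time: 17.45
eef_pos: [0.4382, -0.2304, 0.0679]
tcp_rot: [0.986, -0.165, -0.001, -0.0]
contact_force: [-0.5, 0.3, 0.6]
opening: 0.002
finger_force: 0.0
t 17.45 book [-62.6  74.3] z 67.9 head -0.788 F [-0.34  0.51] 0.64 q [-0.69  0.1   2.13 -0.    0.92  1.21]
(-57, 69, 66) slide [ 0.77 -0.02  0.19] turn 0
(-55.6, 62, 66) slide [1.36 0.37 0.19] turn 0
```

```bash
python3 -m inch '[{"slide":[0.5,0,0],"turn":0,"grip":0},{"slide":[0.8,0.1,0],"turn":0,"grip":0},{"slide":[1.1,0.2,0],"turn":0,"grip":0},{"slide":[1.3,0.35,0],"turn":0,"grip":0},{"slide":[1.4,0.4,0],"turn":0,"grip":0},{"slide":[1.4,0.4,0],"turn":0,"grip":0},{"slide":[1.4,0.4,0],"turn":0,"grip":0},{"slide":[0.6,0.2,0],"turn":0,"grip":0},{"slide":[0.2,0.2,-2],"turn":0,"grip":0},{"slide":[0.2,0.2,-6],"turn":0,"grip":0},{"slide":[3,0.7,-11],"turn":0,"grip":0},{"slide":[5.2,0.7,-13],"turn":0,"grip":0},{"slide":[5.2,0.7,-13],"turn":0,"grip":0},{"slide":[5.2,0.7,-13],"turn":0,"grip":0}]'; python3 peg.py
python3 - <<'E'
from h import *
o,a=load();M=np.array([[np.cos(a),-np.sin(a)],[np.sin(a),np.cos(a)]])
i,d=ctrl.read_camera('wrist');s=ctrl.get_state()
c=ctrl.camera_info('wrist');r=R.from_quat(s['tcp_rot']).as_matrix();T=c['T_tool_cam']
for u,v in[(180,150),(200,180),(170,170),(150,160),(230,190),(280,80),(320,110),(300,40)]:
    p=np.linalg.inv(c['K'])@[u,v,1]*d[v,u];w=r@(T[:3,:3]@p+T[:3,3])+s['eef_pos'];print(u,v,(M.T@(w[:2]-o)*1000).round(0),round(w[2]*1000,1))
E
```

```text
time: 18.85
eef_pos: [0.4855, -0.2542, 0.1983]
tcp_rot: [0.986, -0.165, -0.0, -0.0]
contact_force: [-0.9, 0.3, -0.3]
opening: 0.001
finger_force: 0.0
t 18.85 book [-30.5  32.1] z 198.3 head -0.787 F [-0.66  0.64] -0.26 q [-0.67  0.04  1.92 -0.    1.18  1.24]
[247 202  11  19 175] [252.2 211.1] [-41.7  50.3] phi 0.114
[248 197  11  18 167] [253.3 205.7] [-41.7  50.2] phi 0.112
180 150 [42. 67.] 47.6
200 180 [ 9. 75.] 48.4
170 170 [36. 88.] 48.7
150 160 [57. 95.] 47.1
230 190 [-19.  62.] 48.4
280 80 [ 20. -46.] 42.5
320 110 [-26. -54.] 40.4
300 40 [ 32. -82.] 40.3
```

```bash
python3 -c "
from plant import ctrl
print(ctrl.sign_off())"
```

```text
the job is handed in; nothing more can be done
None
```

The shirt-button leaf now lies flat on the left and the keeper is back over it at its starting angle (measured 0.112 rad against 0.114 rad at the start); I handed the job in at about 19 s, with no verdict shown. The coat-button leaf is still lying flat and I saw nothing round the book disturbed, but I viewed 11 pictures where at most 10 were allowed.

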